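Set out the washing supplies beside the washer

TASK

Set out the washing supplies in the row of three round drip dishes: the capped bottle in the end dish nearest the soap pump, the short wide beaker in the middle dish, and the lidded tub in the dish at the other end, each standing flat. The tall slim cup belongs in the beaker, lowered in gently without ramming it until it stands on the beaker's bottom, and the flat carton belongs centred on top of the tub's lid. Leave the spray can where it stands.

Things in the scene. Friction and masses are not known exactly. Their poses are not given: they have to be found in the camera images.
- bottle: white plastic bleach bottle with a round screw cap, 150 mm tall, 0.2 to 0.33 kg; body 60 mm in diameter up to 85 mm, narrowing to a 26 mm neck at 113 mm; cap 34 mm in diameter from 118 to 150 mm height (grip it here). Origin: centre of the underside, z up
- tub: squat round white tub with a flat grey lid, 70 mm tall, diameter 62 mm at the foot, 64 mm under the lid; lid 66 mm in diameter from 56 to 70 mm height; 0.19 to 0.33 kg. Origin: centre of the underside, z up
- beaker: short wide tapered open white plastic beaker, 72 mm tall, outer diameter 53 mm at the foot and 66 mm at the rim, wall 2.5 mm, bottom 4 mm thick; 70 to 120 g. Origin: centre of the underside, z up
- slim_cup: tall slim tapered open plain-metal cup, 100 mm tall, outer diameter 44 mm at the foot and 58 mm at the rim, wall 2.5 mm; 45 to 80 g. Standing in the beaker its underside is 4 mm above the beaker's underside, with about 2 mm play round its foot, and its top 32 mm stands out above the beaker's rim. Origin: centre of the underside, z up
- carton: flat plain cardboard carton of soap, 46 mm (its x) by 70 mm (its y) by 28 mm high, lying flat, 65 to 120 g; its y axis starts within 0.5 rad of the world's y axis (left-right). Any yaw will do on the tub. Origin: centre of the underside, z up
- dish_a: one of three identical fixed round steel drip dishes standing in a row from left to right (outer diameter 94 mm at the rim, 12 mm high; inside 80 mm across at the floor; floor 4 mm thick). Origin: centre of the underside, z up. The three names are dealt at random over the row: go by position. Neighbouring dishes stand 12 to 18 cm apart from left to right, and may be up to 6 cm out of line
- dish_b: one of three identical fixed round steel drip dishes standing in a row from left to right (outer diameter 94 mm at the rim, 12 mm high; inside 80 mm across at the floor; floor 4 mm thick). Origin: centre of the underside, z up. The three names are dealt at random over the row: go by position. Neighbouring dishes stand 12 to 18 cm apart from left to right, and may be up to 6 cm out of line
- dish_c: one of three identical fixed round steel drip dishes standing in a row from left to right (outer diameter 94 mm at the rim, 12 mm high; inside 80 mm across at the floor; floor 4 mm thick). Origin: centre of the underside, z up. The three names are dealt at random over the row: go by position. Neighbouring dishes stand 12 to 18 cm apart from left to right, and may be up to 6 cm out of line
- pump: fixed white ceramic soap pump dispenser with a steel nozzle, body 68 mm in diameter, 167 mm tall, standing beyond one end of the row of dishes (left or right; at the other end stands a square grey bin of clothes pegs, 85 mm wide and 50 mm high). Origin: centre of the underside, z up
- can: bare metal spray can with a white cap, 50 mm in diameter and 125 mm tall, 0.25 kg, loose: not to be moved or tipped. Origin: centre of the underside, z up. It, the five supplies and a round wooden scrub brush (56 mm across, 58 mm high, not listed) start in one row in random order, nearer the robot than the dishes, at least 90 mm apart centre to centre
Mind the look-alikes: they are no part of the job. What is shaped like the dish_c but pink is not meant.

How it is judged:
By the outcome, as a careful person would: the job done as asked, in the order asked, and still so for the second after the job is handed in, with the robot touching nothing.
It also fails if it takes over 128 s, if anything falls off the work surface, if the arm or the gripper's body presses on something with over 40 N, if the wrist force passes 120 N, or if a joint passes its speed limit or range.

ROBOT

A 6-joint arm with a two-finger parallel gripper is mounted at the origin on the work surface. World frame = base frame: x ahead of the robot, y to its left, z up, the work surface at z = 0. Lengths are in mm, angles in rad, forces in N, time in s.
With the tool pointing down it reaches from about 275 to 750 mm from the base axis. Payload 10.2 kg.
Tool frame: the origin (TCP) lies between the finger pads; the fingertips stand 14 mm ahead of it and the grasp point (between the pads) lies 5 mm behind it (tip_reach is the distance from the TCP to the fingertips, in mm); z points along the fingers, y is the line along which they close (so a half turn about z gives the same grasp; the last joint's range is limited). The gripper opens to 85 mm and grips with 20 to 120 N. Pads are 22 mm wide; open, the fingers measure 114 mm over their backs; the gripper's body (76 mm by 85 mm) begins 54 mm behind the grasp point. The pads swing forward as they close: fully open they stand 13 mm farther back than shut.
Start: joints at [-1.468, 0.313, 1.498, -0, 1.331, -0.223], TCP at [168.022, -497.393, 245.294] pointing down, gripper open.
Joint ranges: [-2.94, 2.94], [-0.97, 2.17], [0.19, 2.56], [-1.23, 4.37], [0.02, 3.11], [-2.88, 2.88]. Speed limits (rad/s): [2.39, 2.39, 3.01, 3.14, 3.14, 3.14].

INTERFACE

Orientations are given as a unit quaternion [w, x, y, z].
In Python, from rig import * gives the robot as it stands.
- The arm moves only by the tool arm_command, never from a script. Its argument "steps" is a list that holds one entry, the list of rows, each a list of 7 numbers: the opening, from 0 (shut) to 1 (fully open), then the shift along the tool's x, y, z each as a share of 0.05 m, from -1 to 1, then the turn, a rotation vector about the tool's x, y, z each as a share of 0.15 rad, from -1 to 1. A call has 1 to 8 rows; each row shifts and turns the commanded pose from where the row before left it, along the tool's axes as they then stand; what a row does not reach is not made up. A row lasts 1/8 s, in which the tool goes at most 62.5 mm and 10.7 degrees, less where a joint would pass 70% of its speed; a pose out of reach is approached as far as the arm can. A call with a number of a shift or a turn outside -1 to 1 is refused whole. A call with a gripper value outside its range is refused whole. The fingers move at their own pace and stop on an object; "squeeze" is the grip in N (left out, the last holds). Time passes only in rows, so rows that do not move let the fingers close. It gives the time, the measured TCP pose, the force, the opening and the grip force at its end, in the units of the state.
- sense(): the state, without advancing time (a new reading comes with each control period).
- capture(name): name is "scene" or "side" or "wrist"; returns the picture (400x640x3 uint8, red, green, blue); there is no depth.
- get_calibration(name): a dict with "intrinsics" (3x3 intrinsics, pixels), "rvec" (rotation vector, rad) and "tvec" (3), from world to camera coordinates, as OpenCV has them; the wrist camera has in their place "T_tool_cam" (4x4, takes a point from camera to tool coordinates, whose origin is the TCP and whose axes are the flange's). Camera axes: x right, y down, z forward; pixel columns grow to the right and rows downward; lengths in mm; the calibration is good to about 2 mm. A picture is of the moment at which its call begins: read the wrist's pose just before it. get_calibration takes no time and is no camera call.
- finish_job(): hands the job in; it is judged then, once.
The state is a dict: "time_s": time; "joints": joint angles; "dq": joint speeds; "tau": joint torques, N m; "eef_pos": TCP position; "ee_rot": TCP orientation; "force": force on the tool from outside, world axes, zero at the start; "wrist_torque": the same for the moment, N m; "grip_width": opening from 0.0 (shut) to 1.0 (fully open); "grip_force": force on a finger pad.
Only numpy, scipy, OpenCV 4.12 (cv2) and the standard library are available. Lean on these libraries where they do the work, as an engineer would, in place of code of your own. Each camera call takes 0.05 s, during which the arm holds its last target. There are 200 camera calls.

## Working session

There is one attempt and no reset: what is moved stays moved. The work goes in short steps, Python scripts to look and compute and a tool call to move; the robot and the scene stay as the last step left them, time stands still between calls to the robot, and variables do not carry over. Pictures are saved under pics/ and viewed, at most 18 in all, crops included, and the job is handed in when it is done.

Besides the shell and the picture viewer there is one more tool, called after "Emit:" as name(argument=value, ...) on one line, values as JSON. arm_command: Moves the arm, as the interface text tells. Its arguments: {"type":"object","properties":{"steps":{"type":"array"},"squeeze":{"type":"number"}},"required":["steps"]}

```bash
mkdir -p pics; ls; python3 - <<'E'
from rig import *
import cv2
s=sense(); print(s)
for n in("scene","side"):
    cv2.imwrite(f"pics/{n}0.png",capture(n)[:,:,::-1]); print(n,get_calibration(n))
print(get_calibration("wrist"))
E
```

```text
pics
{'time_s': 0.0, 'joints': array([-1.46840066e+00,  3.13448546e-01,  1.49844741e+00,  1.95854836e-05,
        1.33102189e+00, -2.23430575e-01]), 'dq': array([ 0.0010419 , -0.00041396, -0.00066699,  0.00023059, -0.0006614 ,
       -0.00123157]), 'tau': array([ 2.30512727e-03, -4.12254667e+01, -2.59751487e+01, -2.97939005e-05,
        4.03675731e-03,  4.57920251e-06]), 'eef_pos': array([ 167.99993083, -497.13324182,  244.73193033]), 'ee_rot': array([-6.60804894e-04,  9.86759144e-01,  1.62191100e-01,  4.95676091e-05]), 'force': array([-0.30960583, -0.13327957, -0.68123648]), 'wrist_torque': array([-0.02239451, -0.06304335,  0.01094155]), 'grip_force': 0.0, 'grip_width': 0.9957072589546173}
scene {'intrinsics': array([[510.1285745 ,   0.        , 312.66635233],
       [  0.        , 510.1285745 , 202.1455795 ],
       [  0.        ,   0.        ,   1.        ]]), 'rvec': array([ 2.51238887,  0.71554117, -0.18688492]), 'tvec': array([-438.35317404, -253.61547528, 1689.84732267])}
side {'intrinsics': array([[511.85463206,   0.        , 307.60535361],
       [  0.        , 511.85463206, 192.23509016],
       [  0.        ,   0.        ,   1.        ]]), 'rvec': array([ 0.63776049, -2.71938662,  1.07198227]), 'tvec': array([ 477.34641908,  216.38333671, 1159.24469547])}
{'intrinsics': array([[343.45591565,   0.        , 317.29263461],
       [  0.        , 343.45591565, 200.20847728],
       [  0.        ,   0.        ,   1.        ]]), 'T_tool_cam': array([[ 5.03322478e-04, -9.47026663e-01, -3.21154552e-01,
         8.25928304e+01],
       [ 9.99999808e-01,  5.92695838e-04, -1.80524859e-04,
        -4.37632417e-01],
       [ 3.61308821e-04, -3.21154400e-01,  9.47026779e-01,
        -1.27747632e+02],
       [ 0.00000000e+00,  0.00000000e+00,  0.00000000e+00,
         1.00000000e+00]])}
```

View pics/scene0.png

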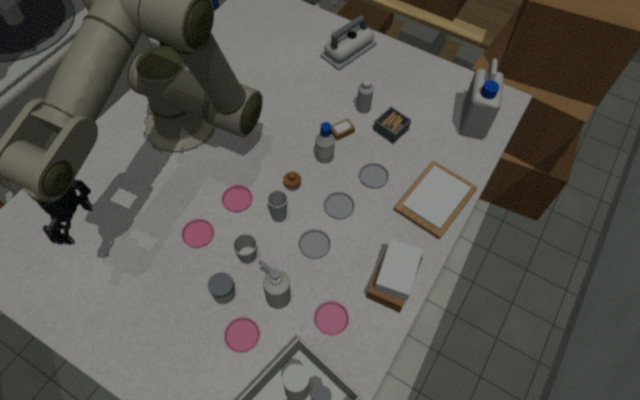

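View pics/side0.png

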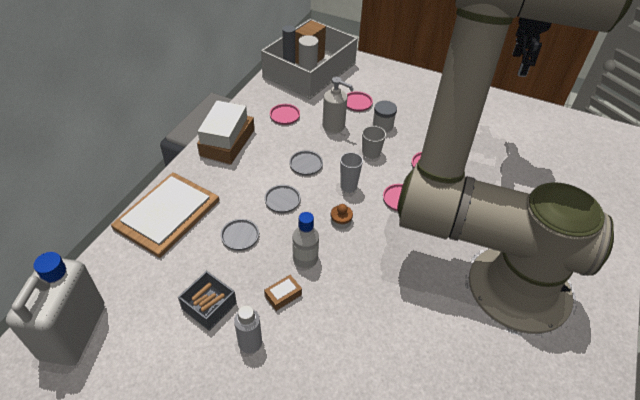

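Row from one end: tub scene(222,288), beaker (246,249), slim cup (278,206), brush (292,180), bottle (325,142), carton (343,128), can (365,96). Steel dishes are at (314,244), (339,206) and (373,176); the pump is at (277,285) and the peg bin at (392,125). Look-alikes: four pink dishes, the blue-capped canister (482,100), the can as a bottle, the boxes at (395,270), and items in the grey tray. I'll check these choices in enlarged crops.

```bash
python3 - <<'E'
import cv2
a=cv2.imread("pics/scene0.png")[75:315,195:425]; cv2.imwrite("pics/sc.png",cv2.convertScaleAbs(cv2.resize(a,None,fx=2.5,fy=2.5,interpolation=3),alpha=1.4))
a=cv2.imread("pics/side0.png")[80:370,190:430]; cv2.imwrite("pics/si.png",cv2.resize(a,None,fx=2,fy=2,interpolation=3))
E
```

```text
(no output)
```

View pics/sc.png

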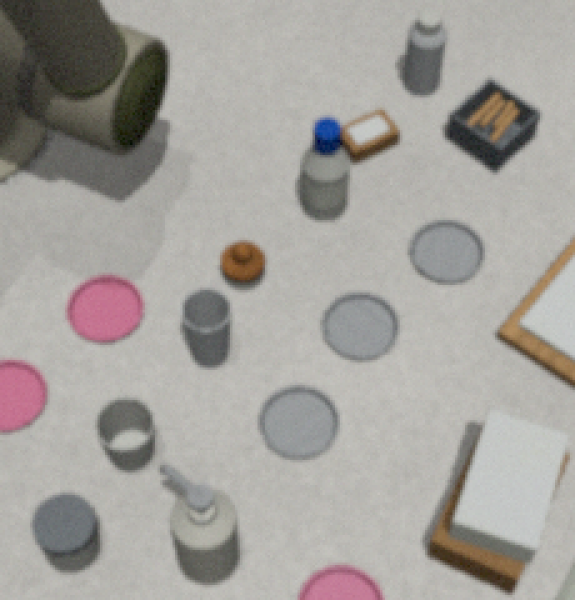

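View pics/si.png

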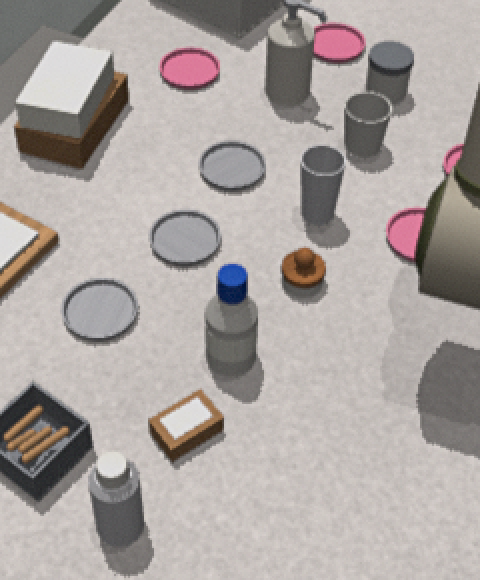

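```bash
cat > h.py <<'E'
from rig import *
import cv2, numpy as np
def ray(name,px,z):
    c=get_calibration(name);R=cv2.Rodrigues(c["rvec"])[0];t=c["tvec"]
    d=R.T@np.linalg.inv(c["intrinsics"])@[px[0],px[1],1];o=-R.T@t
    return (o+d*(z-o[2])/d[2])[:2]
def wray(px,z,s):
    c=get_calibration("wrist");T=c["T_tool_cam"];w,x,y,q=s["ee_rot"]
    from scipy.spatial.transform import Rotation as Ro
    R=Ro.from_quat([x,y,q,w]).as_matrix()
    o=s["eef_pos"]+R@T[:3,3];d=R@T[:3,:3]@np.linalg.inv(c["intrinsics"])@[px[0],px[1],1]
    return (o+d*(z-o[2])/d[2])[:2]
E
python3 - <<'E'
from h import *
P=dict(dpump=(12,299,423,233,165),dmid=(12,360,326,185,238),dother=(12,447,252,100,309),bottle=(150,328,129,232,275),tub=(70,66,524,390,57),beaker=(72,127,428,367,107),slim=(100,207,312,322,161),carton=(28,370,130,187,419),can=(125,429,20,113,464),
brushtop=(58,244,250,305,257))
for k,(z,a,b,c,d) in P.items():
    p=ray("scene",((a+.5)/2.5-.5+195,(b+.5)/2.5-.5+75),z);q=ray("side",((c+.5)/2-.5+190,(d+.5)/2-.5+80),z)
    print(k,p.round(1),q.round(1),(p+q).round(1)/2)
for c in[(149,424),(198,392),(224,426),(172,450)]: print(ray("side",((c[0]+.5)/2-.5+190,(c[1]+.5)/2-.5+80),28).round())
for c in[(344,133),(383,112),(399,129),(357,152)]: print(ray("scene",((c[0]+.5)/2.5-.5+195,(c[1]+.5)/2.5-.5+75),28).round())
E
```

```text
dpump [ 607.9 -142. ] [ 603.3 -138.4] [ 605.6 -140.2]
dmid [602.3   6.3] [598.7  11. ] [600.5    8.65]
dother [640.2 155.5] [636.  159.3] [638.1 157.4]
bottle [469.8 145. ] [468.  144.2] [468.9 144.6]
tub [ 477.5 -394.9] [ 474.  -389.8] [ 475.75 -392.35]
beaker [ 467.5 -271.5] [ 463.2 -268.4] [ 465.35 -269.95]
slim [ 470.  -116.3] [ 467.3 -113. ] [ 468.65 -114.65]
carton [468.6 260.8] [465.3 257.1] [466.9  258.95]
can [477.7 384.4] [474.6 384.9] [476.15 384.65]
brushtop [443.4  -0.6] [434.8   9.2] [439.05   4.25]
[499. 281.]
[471. 221.]
[425. 247.]
[462. 298.]
[442. 239.]
[468. 296.]
[500. 282.]
[472. 220.]
```

Emit:
arm_command(steps=[[[1, 0, 0, 0, 0, 0, 0.725], [1, 0, 0, 0, 0, 0, 0.725], [1, 0, 0, 0, 0, 0, 0.725], [1, 0.46, -0.98, 0, 0, 0, 0], [1, 0.46, -0.98, 0, 0, 0, 0], [1, 0.46, -0.98, 0, 0, 0, 0], [1, 0.46, -0.98, 0, 0, 0, 0], [1, 0.46, -0.98, 0, 0, 0, 0]]])

```text
time_s: 1.1
eef_pos: [283.5, -250.7, 245.2]
ee_rot: [-0.0, 1.0, -0.0, 0.0]
force: [1.1, -0.7, 0.4]
grip_width: 1.0
grip_force: 0.0
```

Emit:
arm_command(steps=[[[1, 0.46, -0.98, 0, 0, 0, 0], [1, 0.46, -0.98, 0, 0, 0, 0], [1, 0.46, -0.98, 0, 0, 0, 0], [1, 0.46, -0.98, 0, 0, 0, 0], [1, 0.46, -0.98, 0, 0, 0, 0], [1, 0.46, -0.98, 0, 0, 0, 0], [1, 0.3, -0.8, 0, 0, 0, 0], [1, 0, 0, 0, 0, 0, 0]]])

```text
time_s: 2.1
eef_pos: [436.4, 83.5, 244.8]
ee_rot: [-0.0, 1.0, 0.002, -0.0]
force: [0.1, -0.2, -1.1]
grip_width: 1.0
grip_force: 0.0
```

```bash
python3 - <<'E'
from h import *
s=sense(); im=capture("wrist"); print(s["eef_pos"],s["ee_rot"])
cv2.imwrite("pics/w1.png",im[:,:,::-1])
E
```

```text
[436.38498709  83.4663681  244.82025105] [-1.67164890e-04  9.99998410e-01  1.70720770e-03 -4.87354257e-04]
```

View pics/w1.png

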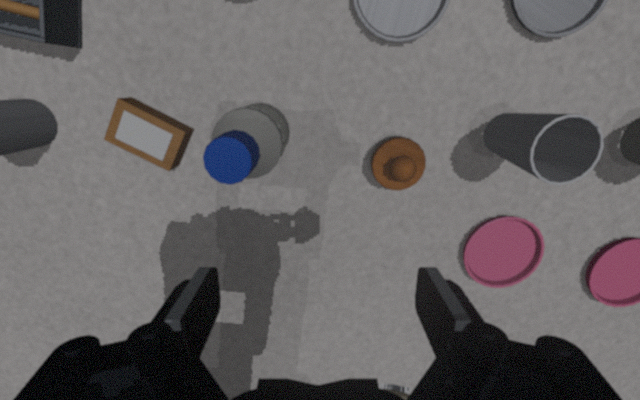

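The wrist picture shows the blue cap at (231,158), the carton's top corners at about (125,98), (189,130), (170,167) and (106,136), and the slim cup's rim at (565,149).

```bash
python3 - <<'E'
from h import *
s=sense()
print("cap",wray((231,158),150,s),"slim",wray((565,149),100,s))
c=np.array([wray(p,28,s) for p in[(124,99),(190,130),(172,168),(106,136)]]);print(c.round(1),c.mean(0).round(1))
r=cv2.minAreaRect(c.astype(np.float32));print(r)
E
```

```text
cap [472.07756726 139.35052425] slim [ 469.53523242 -114.89311702]
[[503.9 268.9]
 [474.6 208.8]
 [436.  231.8]
 [468.4 293.2]] [470.7 250.7]
((471.50079345703125, 251.02499389648438), (71.74295043945312, 44.87591552734375), 62.11381149291992)
```

Emit:
arm_command(steps=[[[1, 0.34, -0.6, 0.4, 0, 0, 0], [1, 0.34, -0.6, 0.4, 0, 0, 0], [1, 0, 0, 0, 0, 0, 0], [1, 0, 0, 0, 0, 0, 0]]])

```text
time_s: 2.65
eef_pos: [470.2, 140.3, 205.7]
ee_rot: [0.0, 1.0, -0.001, 0.0]
force: [-0.4, 0.3, 0.7]
grip_width: 1.004
grip_force: 0.0
```

```bash
python3 - <<'E'
from h import *
s=sense(); im=capture("wrist"); print(s["eef_pos"],s["ee_rot"])
h=cv2.cvtColor(im,cv2.COLOR_RGB2HSV)
m=cv2.inRange(h,(105,120,50),(130,255,255));n,l,st,ce=cv2.connectedComponentsWithStats(m)
i=1+st[1:,4].argmax();print(st[i],ce[i],wray(ce[i],150,s))
cv2.imwrite("pics/w2.png",im[:,:,::-1])
E
```

```text
[470.19307574 140.33019438 205.66923287] [ 1.60723636e-04  9.99999733e-01 -7.08600631e-04  7.39755496e-05]
[ 285  192   54   64 2671] [312.15911644 224.58330213] [475.56502293 143.66750144]
```

View pics/w2.png

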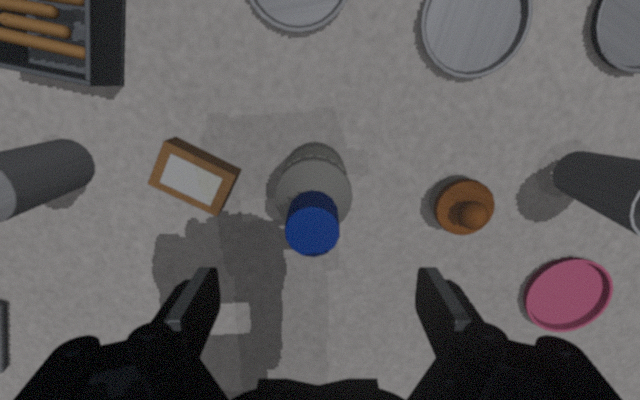

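```bash
python3 - <<'E'
from h import *
s=sense();print(s["eef_pos"])
print("cap",wray((312,229),150,s),wray((312,225),150,s))
c=np.array([wray(p,28,s) for p in[(174,138),(240,171),(217,213),(150,181)]]);print(c.round(1),c.mean(0).round(1))
print(cv2.minAreaRect(c.astype(np.float32)))
print("mid dish",wray((476,21),12,s))
E
```

```text
[470.27297606 140.32320712 205.91933441]
cap [472.79726982 143.7781603 ] [475.3131771  143.76261046]
[[507.5 267.6]
 [477.4 211.3]
 [436.4 236.2]
 [468.1 295. ]] [472.4 252.5]
((472.7442321777344, 253.1816864013672), (69.29129028320312, 47.897377014160156), 61.72929000854492)
mid dish [602.61017275   7.18034353]
```

Emit:
arm_command(steps=[[[1, 0.03, -0.08, 0.0, 0, 0, 0], [1, 0, 0, 0.6, 0, 0, 0], [1, 0, 0, 0.6, 0, 0, 0], [1, 0, 0, 0.32, 0, 0, 0], [1, 0, 0, 0, 0, 0, 0]]])

```text
time_s: 3.32
eef_pos: [471.5, 145.2, 128.9]
ee_rot: [0.0, 1.0, -0.0, -0.001]
force: [0.0, -0.5, 1.1]
grip_width: 1.001
grip_force: 0.0
```

Emit:
arm_command(steps=[[[0, 0, 0, 0, 0, 0, 0], [0, 0, 0, 0, 0, 0, 0], [0, 0, 0, 0, 0, 0, 0], [0, 0, 0, 0, 0, 0, 0], [0, 0, 0, 0, 0, 0, 0], [0, 0, 0, 0, 0, 0, 0]]], squeeze=45)

```text
time_s: 4.08
eef_pos: [472.2, 145.3, 130.0]
ee_rot: [0.0, 1.0, -0.0, 0.001]
force: [-0.7, -2.0, 6.5]
grip_width: 0.381
grip_force: 44.8
```

```bash
python3 - <<'E'
from h import *
f=lambda c,z:ray("scene",((c[0]+.5)/2.5-.5+195,(c[1]+.5)/2.5-.5+75),z)
g=lambda c,z:ray("side",((c[0]+.5)/2-.5+190,(c[1]+.5)/2-.5+80),z)
print("pump base",f((207,553),0),g((289,84),0), "head",f((200,497),160),g((292,12),160),"tip",f((165,470),150),g((323,15),150))
E
```

```text
pump base [ 602.26225973 -323.77148375] [ 610.9368189  -346.71545357] head [ 604.68938101 -325.21557231] [ 598.36132937 -307.16560142] tip [ 555.97602725 -316.29314681] [ 562.54022418 -333.61293726]
```

Emit:
arm_command(steps=[[[0, 0, 0, -0.6, 0, 0, 0], [0, 0, 0, -0.6, 0, 0, 0], [0, 0.3, 0.7, 0, 0, 0, 0], [0, 0.4, 0.8, 0, 0, 0, 0], [0, 0.4, 0.8, 0, 0, 0, 0], [0, 0.4, 0.8, 0, 0, 0, 0], [0, 0.4, 0.8, 0, 0, 0, 0], [0, 0, 0, 0, 0, 0, 0]]])

```text
time_s: 5.08
eef_pos: [567.2, -51.9, 188.4]
ee_rot: [-0.0, 1.0, -0.002, -0.0]
force: [-1.0, 1.3, -2.6]
grip_width: 0.377
grip_force: 45.6
```

Emit:
arm_command(steps=[[[0, 0.39, 0.88, 0, 0, 0, 0], [0, 0.39, 0.88, 0, 0, 0, 0], [0, 0, 0, 0.6, 0, 0, 0], [0, 0, 0, 0, 0, 0, 0]]])

```text
time_s: 5.58
eef_pos: [604.4, -136.6, 156.9]
ee_rot: [-0.001, 1.0, -0.0, -0.003]
force: [-0.8, 0.5, -1.9]
grip_width: 0.376
grip_force: 45.8
```

```bash
python3 - <<'E'
from h import *
s=sense(); print(s["eef_pos"],s["force"]);im=capture("wrist")
cv2.imwrite("pics/w3.png",im[:,:,::-1])
E
```

```text
[ 604.38775565 -136.5595905   156.85267639] [-0.77486622  0.5441163  -1.88307614]
```

View pics/w3.png

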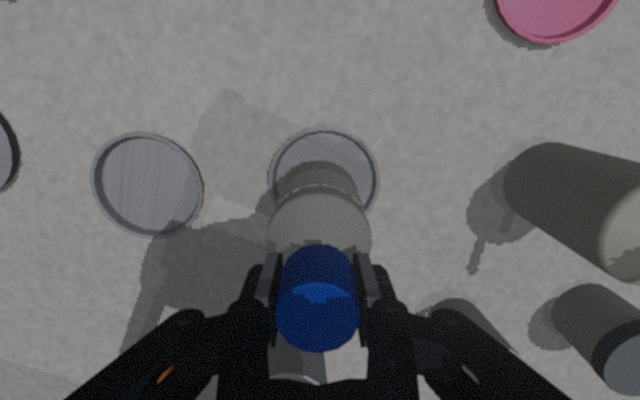

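```bash
python3 - <<'E'
from h import *
s=sense(); print(s["eef_pos"],wray((324,179),12,s),wray((148,184),12,s))
E
```

```text
[ 605.17593352 -136.59011468  158.76688385] [ 612.71113527 -141.51456747] [608.23314902   4.77688646]
```

Emit:
arm_command(steps=[[[0, 0.06, 0.08, 0.2, 0, 0, 0], [0, 0, 0, 0.2, 0, 0, 0], [0, 0, 0, 0.06, 0, 0, 0], [0, 0, 0, 0, 0, 0, 0]]])

```text
time_s: 6.12
eef_pos: [608.6, -141.5, 136.2]
ee_rot: [-0.0, 1.0, -0.0, -0.0]
force: [0.6, -0.2, -2.1]
grip_width: 0.376
grip_force: 45.8
```

Emit:
arm_command(steps=[[[0, 0, 0, 0.05, 0, 0, 0], [0, 0, 0, 0, 0, 0, 0], [0, 0, 0, 0, 0, 0, 0]]])

```text
time_s: 6.5
eef_pos: [608.8, -141.7, 134.1]
ee_rot: [0.0, 1.0, -0.0, 0.0]
force: [0.2, -0.2, -0.1]
grip_width: 0.379
grip_force: 46.0
```

Emit:
arm_command(steps=[[[0.7, 0, 0, 0.01, 0, 0, 0], [0.7, 0, 0, 0, 0, 0, 0], [0.8, 0, 0, 0, 0, 0, 0], [0.8, 0, 0, -0.5, 0, 0, 0], [1, 0, 0, -0.8, 0, 0, 0], [1, 0, 0, -0.5, 0, 0, 0], [1, 0, 0, 0, 0, 0, 0]]])

```text
time_s: 7.38
eef_pos: [609.3, -141.8, 225.1]
ee_rot: [0.001, 1.0, -0.0, 0.002]
force: [1.0, -0.1, -0.6]
grip_width: 1.001
grip_force: 0.0
```

Emit:
arm_command(steps=[[[1, -0.72, 0.64, 0, 0, 0, 0], [1, -0.72, 0.64, 0, 0, 0, 0], [1, -0.72, 0.64, 0.4, 0, 0, 0], [1, -0.72, 0.64, 0.6, 0, 0, 0], [1, 0, 0, 0.4, 0, 0, 0], [1, 0, 0, 0, 0, 0, 0], [1, 0, 0, 0, 0, 0, 0]]])

```text
time_s: 8.25
eef_pos: [465.0, -269.3, 153.6]
ee_rot: [0.0, 1.0, 0.0, 0.0]
force: [0.2, -0.9, -0.4]
grip_width: 1.003
grip_force: 0.0
```

```bash
python3 - <<'E'
from h import *
s=sense(); print(s["eef_pos"],s["force"]);im=capture("wrist")
cv2.imwrite("pics/w4.png",im[:,:,::-1]);cv2.imwrite("pics/sd4.png",capture("side")[80:240,250:430,::-1])
a=cv2.imread("pics/sd4.png");a=cv2.resize(a,(400,356));b=cv2.resize(im[:,:,::-1],(800*2//3//2*2,333))
o=np.zeros((600,700,3),np.uint8);o[:350,:]=cv2.resize(im[:,:,::-1],(700,438))[50:400];o[350:,:281]=cv2.resize(a,(281,250));cv2.imwrite("pics/c4.png",o)
E
```

```text
[ 465.03504067 -269.31721149  153.58109772] [ 0.21283048 -0.87292208 -0.44405454]
```

View pics/c4.png

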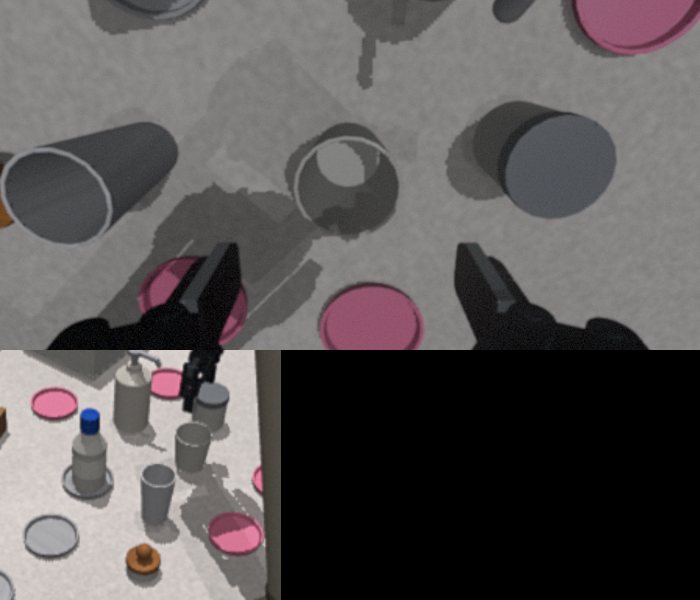

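```bash
python3 - <<'E'
from h import *
s=sense(); print(s["eef_pos"])
f=lambda x,y,z:wray(((x+.5)*640/700-.5,(y+50.5)*400/438-.5),z,s)
print("beaker",f(346.5,186,72),"slim",f(57,195,100),"tub",f(558,165,70))
E
```

```text
[ 465.18552452 -269.33037946  153.9229119 ]
beaker [ 466.03039918 -268.63983269] slim [ 471.74633896 -117.35788075] tub [ 478.68910177 -394.03089169]
```

Emit:
arm_command(steps=[[[1, 0.02, 0, 0.7, 0, 0, 0], [1, 0, 0, 0.7, 0, 0, 0], [1, 0, 0, 0.6, 0, 0, 0], [1, 0, 0, 0.1, 0, 0, 0], [1, 0, 0, 0, 0, 0, 0]]])

```text
time_s: 8.98
eef_pos: [466.2, -269.8, 49.2]
ee_rot: [0.0, 1.0, -0.0, 0.0]
force: [-0.8, 0.6, 0.7]
grip_width: 0.999
grip_force: 0.0
```

Emit:
arm_command(steps=[[[0.5, 0, 0, 0, 0, 0, 0], [0.5, 0, 0, 0, 0, 0, 0], [0.5, 0, 0, 0, 0, 0, 0], [0.5, 0, 0, 0, 0, 0, 0], [0.5, 0, 0, 0, 0, 0, 0]]], squeeze=25)

```text
time_s: 9.6
eef_pos: [466.2, -269.9, 49.8]
ee_rot: [0.001, 1.0, -0.0, 0.001]
force: [-1.7, 1.5, 6.1]
grip_width: 0.742
grip_force: 26.5
```

Emit:
arm_command(steps=[[[0.5, 0, 0, -0.5, 0, 0, 0], [0.5, 0, 0, -0.9, 0, 0, 0], [0.5, 0, 0, -0.9, 0, 0, 0], [0.5, 0.2, -0.4, -0.5, 0, 0, 0], [0.5, 0.44, -0.9, 0, 0, 0, 0], [0.5, 0.44, -0.9, 0, 0, 0, 0], [0.5, 0.44, -0.9, 0, 0, 0, 0], [0.5, 0.44, -0.9, 0, 0, 0, 0]]])

```text
time_s: 10.6
eef_pos: [564.3, -68.0, 189.1]
ee_rot: [0.0, 1.0, -0.0, 0.001]
force: [-0.4, -0.4, -1.3]
grip_width: 0.743
grip_force: 28.1
```

Emit:
arm_command(steps=[[[0.5, 0.44, -0.9, 0, 0, 0, 0], [0.5, 0.34, -0.64, 0, 0, 0, 0], [0.5, 0, 0, 0.6, 0, 0, 0], [0.5, 0, 0, 0.6, 0, 0, 0], [0.5, 0, 0, 0, 0, 0, 0], [0.5, 0, 0, 0, 0, 0, 0]]])

```text
time_s: 11.35
eef_pos: [603.4, 7.2, 130.0]
ee_rot: [0.0, 1.0, -0.0, 0.001]
force: [-0.2, -0.3, -1.5]
grip_width: 0.741
grip_force: 28.2
```

```bash
python3 - <<'E'
from h import *
s=sense(); print(s["eef_pos"],s["force"]);im=capture("wrist")
cv2.imwrite("pics/w5.png",im[:,:,::-1])
E
```

```text
[603.3873337    7.20658486 130.00144021] [-0.19056082 -0.29724185 -1.5115784 ]
```

View pics/w5.png

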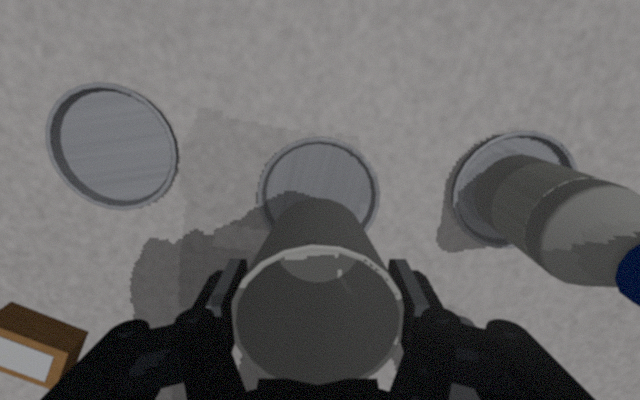

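```bash
python3 - <<'E'
from h import *
s=sense()
for p in[(318.5,195),(112,146.5),(514,189)]: print(wray(p,12,s))
E
```

```text
[606.95845339   6.66494708]
[643.53742896 155.01130323]
[ 611.65150348 -139.53113349]
```

Emit:
arm_command(steps=[[[0.5, 0.03, 0, 0.7, 0, 0, 0], [0.5, 0, 0, 0.6, 0, 0, 0], [0.5, 0, 0, 0.15, 0, 0, 0], [0.5, 0, 0, 0.06, 0, 0, 0], [0.5, 0, 0, 0.03, 0, 0, 0], [0.5, 0, 0, 0, 0, 0, 0]]])

```text
time_s: 12.15
eef_pos: [605.3, 7.3, 53.9]
ee_rot: [0.0, 1.0, -0.0, 0.002]
force: [-2.1, 1.2, 7.1]
grip_width: 0.742
grip_force: 28.6
```

Emit:
arm_command(steps=[[[1, 0, 0, 0, 0, 0, 0], [1, 0, 0, 0, 0, 0, 0], [1, 0, 0, 0, 0, 0, 0], [1, 0, 0, -0.5, 0, 0, 0], [1, 0, 0, -0.9, 0, 0, 0], [1, 0, 0, -0.9, 0, 0, 0], [1, 0, 0, -0.6, 0, 0, 0], [1, -0.32, 0.95, 0, 0, 0, 0]]])

```text
time_s: 13.15
eef_pos: [589.4, -38.9, 198.9]
ee_rot: [0.0, 1.0, 0.002, 0.003]
force: [0.6, -1.2, -0.3]
grip_width: 1.001
grip_force: 0.0
```

Emit:
arm_command(steps=[[[1, -0.32, 0.95, 0, 0, 0, 0], [1, -0.32, 0.95, 0, 0, 0, 0], [1, -0.32, 0.95, 0, 0, 0, 0], [1, -0.32, 0.95, 0, 0, 0, 0], [1, -0.32, 0.95, 0, 0, 0, 0], [1, -0.32, 0.95, 0.2, 0, 0, 0], [1, -0.32, 0.95, 0.3, 0, 0, 0], [1, 0, 0.4, 0.5, 0, 0, 0]]])

```text
time_s: 14.15
eef_pos: [475.0, -395.3, 146.4]
ee_rot: [0.001, 1.0, -0.002, 0.0]
force: [0.0, 0.6, 0.2]
grip_width: 1.003
grip_force: 0.0
```

Emit:
arm_command(steps=[[[1, 0, 0, 0, 0, 0, 0], [1, 0, 0, 0, 0, 0, 0]]])

```text
time_s: 14.4
eef_pos: [476.5, -391.9, 147.2]
ee_rot: [0.0, 1.0, 0.0, 0.0]
force: [1.4, 0.2, 0.8]
grip_width: 1.0
grip_force: 0.0
```

```bash
python3 - <<'E'
from h import *
s=sense(); print(s["eef_pos"],s["force"]);im=capture("wrist")[:,:,::-1]
a=capture("side")[90:290,220:420,::-1]
o=np.zeros((600,640,3),np.uint8);o[:300]=im[100:];o[300:,:300]=cv2.resize(a,(300,300));cv2.imwrite("pics/c6.png",o)
E
```

```text
[ 476.54103166 -391.90950867  147.21054869] [1.42289033 0.24954641 0.754822  ]
```

View pics/c6.png

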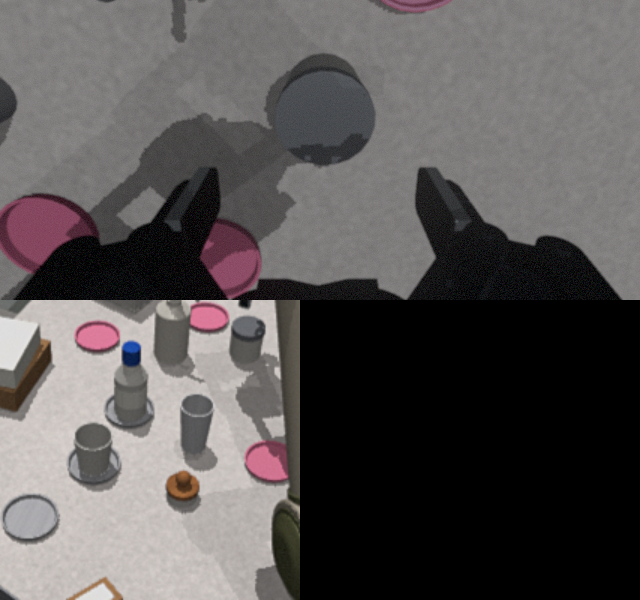

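Emit:
arm_command(steps=[[[1, 0.02, 0.07, 0.6, 0, 0, 0], [1, 0, 0, 0.7, 0, 0, 0], [1, 0, 0, 0.55, 0, 0, 0], [1, 0, 0, 0.1, 0, 0, 0], [1, 0, 0, 0, 0, 0, 0]]])

```text
time_s: 15.12
eef_pos: [477.6, -396.1, 50.1]
ee_rot: [0.001, 1.0, 0.0, 0.001]
force: [-0.6, 0.3, 0.2]
grip_width: 1.001
grip_force: 0.0
```

Emit:
arm_command(steps=[[[0.5, 0, 0, 0, 0, 0, 0], [0.5, 0, 0, 0, 0, 0, 0], [0.5, 0, 0, 0, 0, 0, 0], [0.5, 0, 0, 0, 0, 0, 0], [0.5, 0, 0, 0, 0, 0, 0]]], squeeze=45)

```text
time_s: 15.75
eef_pos: [477.6, -396.5, 50.5]
ee_rot: [0.001, 1.0, -0.0, 0.001]
force: [-0.2, 0.8, 5.6]
grip_width: 0.744
grip_force: 48.7
```

Emit:
arm_command(steps=[[[0.5, 0, 0, -0.5, 0, 0, 0], [0.5, 0, 0, -1, 0, 0, 0], [0.5, 0, 0, -1, 0, 0, 0], [0.5, 0.04, -0.8, 0, 0, 0, 0], [0.5, 0.04, -1, 0, 0, 0, 0], [0.5, 0.04, -1, 0, 0, 0, 0], [0.5, 0.04, -1, 0, 0, 0, 0], [0.5, 0.04, -1, 0, 0, 0, 0]]])

```text
time_s: 16.75
eef_pos: [487.1, -154.4, 174.5]
ee_rot: [0.0, 1.0, -0.0, 0.001]
force: [0.5, 0.1, -1.9]
grip_width: 0.745
grip_force: 50.6
```

Emit:
arm_command(steps=[[[0.5, 0.04, -1, 0, 0, 0, 0], [0.5, 0.04, -1, 0, 0, 0, 0], [0.5, 0.5, -0.8, 0, 0, 0, 0], [0.5, 0.6, -0.8, 0, 0, 0, 0], [0.5, 0.6, -0.8, 0, 0, 0, 0], [0.5, 0.6, -0.8, 0, 0, 0, 0], [0.5, 0.6, -0.9, 0, 0, 0, 0], [0.5, 0, 0, 0, 0, 0, 0]]])

```text
time_s: 17.75
eef_pos: [636.9, 151.8, 173.4]
ee_rot: [-0.0, 1.0, 0.002, 0.0]
force: [-0.3, -0.6, -2.1]
grip_width: 0.747
grip_force: 50.6
```

Emit:
arm_command(steps=[[[0.5, 0.08, -0.08, 0.6, 0, 0, 0], [0.5, 0, 0, 0.8, 0, 0, 0], [0.5, 0, 0, 0.7, 0, 0, 0], [0.5, 0, 0, 0.1, 0, 0, 0], [0.5, 0, 0, 0, 0, 0, 0]]])

```text
time_s: 18.38
eef_pos: [640.8, 152.5, 65.3]
ee_rot: [-0.0, 1.0, -0.0, 0.001]
force: [1.2, -0.6, -1.7]
grip_width: 0.744
grip_force: 50.6
```

```bash
python3 - <<'E'
from h import *
s=sense(); print(s["eef_pos"],s["force"]);im=capture("wrist")[:,:,::-1]
a=capture("side")[150:300,190:340,::-1]
o=np.zeros((600,640,3),np.uint8);o[:300]=im[:300];o[300:,:300]=cv2.resize(a,(300,300));cv2.imwrite("pics/c7.png",o)
E
```

```text
[640.8104524  152.51206596  65.26071115] [ 1.17246429 -0.57102749 -1.72241049]
```

View pics/c7.png

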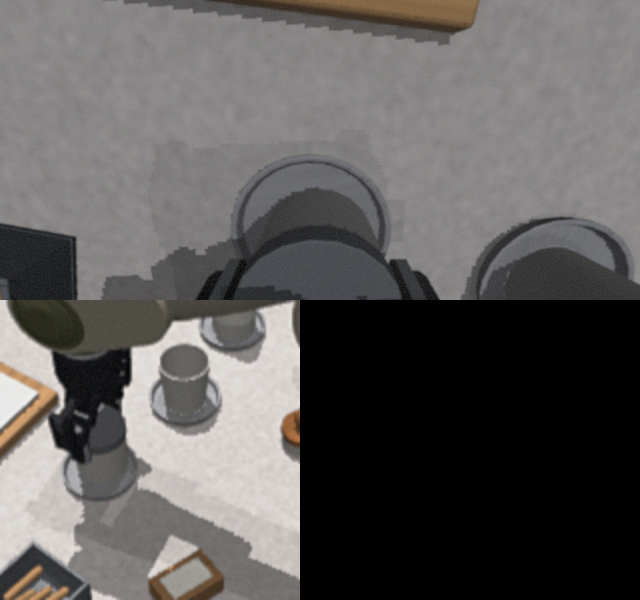

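Emit:
arm_command(steps=[[[0.5, 0, -0.06, 0.1, 0, 0, 0], [0.5, 0, 0, 0.08, 0, 0, 0], [0.5, 0, 0, 0.03, 0, 0, 0], [0.5, 0, 0, 0.0, 0, 0, 0]]])

```text
time_s: 18.98
eef_pos: [640.5, 156.2, 54.6]
ee_rot: [-0.0, 1.0, -0.0, 0.0]
force: [-3.6, 0.7, 7.7]
grip_width: 0.741
grip_force: 51.5
```

Emit:
arm_command(steps=[[[1, 0, 0, 0, 0, 0, 0], [1, 0, 0, 0, 0, 0, 0], [1, 0, 0, 0, 0, 0, 0], [1, 0, 0, -0.5, 0, 0, 0], [1, 0, 0, -0.9, 0, 0, 0], [1, 0, 0, -0.9, 0, 0, 0], [1, -0.5, 0.8, 0, 0, 0, 0], [1, -0.6, 0.9, 0, 0, 0, 0]]])

```text
time_s: 19.98
eef_pos: [584.7, 70.2, 168.5]
ee_rot: [0.0, 1.0, 0.0, 0.001]
force: [0.5, -0.3, 0.3]
grip_width: 1.001
grip_force: 0.0
```

Emit:
arm_command(steps=[[[1, -0.6, 0.95, 0, 0, 0, 0], [1, -0.6, 0.95, 0, 0, 0, 0], [1, -0.6, 0.95, 0, 0, 0, 0], [1, -0.52, 0.9, 0, 0, 0, 0], [1, 0, 0, 0, 0, 0, 0], [1, 0, 0, 0, 0, 0, 0]]])

```text
time_s: 20.72
eef_pos: [469.5, -116.3, 168.4]
ee_rot: [-0.0, 1.0, -0.0, 0.0]
force: [0.5, 0.4, -0.1]
grip_width: 1.0
grip_force: 0.0
```

```bash
python3 - <<'E'
from h import *
s=sense(); print(s["eef_pos"],s["force"]);im=capture("wrist")[:,:,::-1]
a=capture("side")[110:310,190:390,::-1]
o=np.zeros((600,640,3),np.uint8);o[:300]=im[100:];o[300:,:300]=cv2.resize(a,(300,300));cv2.imwrite("pics/c8.png",o)
E
```

```text
[ 469.45787731 -116.2739122   168.37439526] [ 0.48561027  0.4104596  -0.06121969]
```

View pics/c8.png

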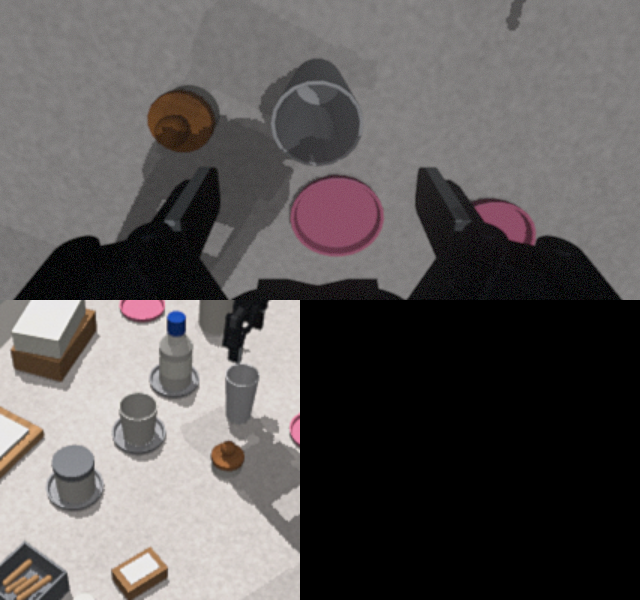

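```bash
python3 - <<'E'
from h import *
s=sense(); print(s["eef_pos"],wray((316,223.5),100,s),wray((316,224.5),100,s))
E
```

```text
[ 469.65161382 -115.64289529  168.25503858] [ 470.45349475 -114.4367723 ] [ 469.7861665 -114.4369748]
```

Emit:
arm_command(steps=[[[1, 0.01, -0.02, 0.6, 0, 0, 0], [1, 0, 0, 0.6, 0, 0, 0], [1, 0, 0, 0.42, 0, 0, 0], [1, 0, 0, 0.04, 0, 0, 0], [1, 0, 0, 0, 0, 0, 0]]])

```text
time_s: 21.45
eef_pos: [470.3, -115.2, 85.9]
ee_rot: [0.0, 1.0, 0.0, 0.0]
force: [0.1, -0.2, -0.4]
grip_width: 0.996
grip_force: 0.0
```

Emit:
arm_command(steps=[[[0.4, 0, 0, 0, 0, 0, 0], [0.4, 0, 0, 0, 0, 0, 0], [0.4, 0, 0, 0, 0, 0, 0], [0.4, 0, 0, 0, 0, 0, 0], [0.4, 0, 0, 0, 0, 0, 0]]], squeeze=22)

```text
time_s: 22.08
eef_pos: [470.2, -115.7, 86.3]
ee_rot: [0.0, 1.0, -0.0, 0.001]
force: [-0.1, 0.8, 5.1]
grip_width: 0.659
grip_force: 22.6
```

Emit:
arm_command(steps=[[[0.4, 0, 0, -0.4, 0, 0, 0], [0.4, 0, 0, -0.9, 0, 0, 0], [0.4, 0, 0, -0.9, 0, 0, 0], [0.4, 0.6, -0.54, 0, 0, 0, 0], [0.4, 0.7, -0.63, 0, 0, 0, 0], [0.4, 0.7, -0.63, 0, 0, 0, 0], [0.4, 0.5, -0.46, 0, 0, 0, 0], [0.4, 0.2, -0.2, 0, 0, 0, 0]]])

```text
time_s: 23.08
eef_pos: [605.4, 8.5, 195.2]
ee_rot: [-0.0, 1.0, 0.0, -0.0]
force: [-0.5, -0.5, -0.8]
grip_width: 0.659
grip_force: 23.9
```

Emit:
arm_command(steps=[[[0.4, 0, 0, 0, 0, 0, 0], [0.4, 0, 0, 0, 0, 0, 0]]])

```text
time_s: 23.32
eef_pos: [604.2, 6.5, 195.4]
ee_rot: [0.0, 1.0, -0.001, -0.0]
force: [-0.0, -0.2, 0.4]
grip_width: 0.655
grip_force: 23.9
```

```bash
python3 - <<'E'
from h import *
s=sense(); print(s["eef_pos"],s["force"]);im=capture("wrist")[:,:,::-1]
a=capture("side")[100:220,230:330,::-1]; b=capture("scene")[150:250,290:390,::-1]
o=np.zeros((600,740,3),np.uint8);o[:300,:640]=im[100:];o[300:,:250]=cv2.resize(a,(250,300));o[300:,300:600]=cv2.resize(b,(300,300));cv2.imwrite("pics/c9.png",o)
E
```

```text
[604.17140613   6.53586271 195.43892921] [-0.02956541 -0.19788279  0.39000404]
```

View pics/c9.png

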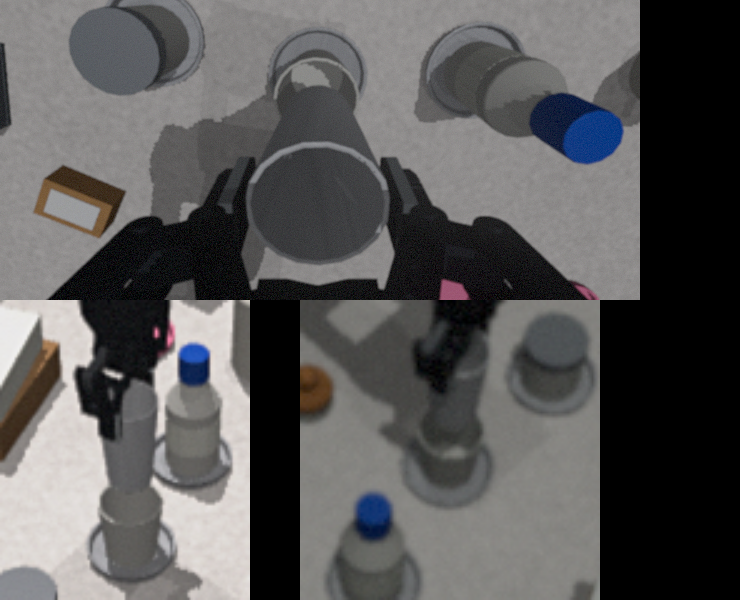

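Emit:
arm_command(steps=[[[0.4, 0.02, -0.02, 0.2, 0, 0, 0], [0.4, 0, 0, 0.4, 0, 0, 0], [0.4, 0, 0, 0.3, 0, 0, 0], [0.4, 0, 0, 0.3, 0, 0, 0], [0.4, 0, 0, 0, 0, 0, 0]]])

```text
time_s: 24.1
eef_pos: [605.3, 8.5, 134.0]
ee_rot: [-0.0, 1.0, -0.0, -0.001]
force: [0.4, -0.6, -0.6]
grip_width: 0.659
grip_force: 23.9
```

Emit:
arm_command(steps=[[[0.4, 0, 0.02, 0.2, 0, 0, 0], [0.4, 0, 0, 0.2, 0, 0, 0], [0.4, 0, 0, 0.15, 0, 0, 0], [0.4, 0, 0, 0.1, 0, 0, 0], [0.4, 0, 0, 0, 0, 0, 0]]])

```text
time_s: 24.72
eef_pos: [605.7, 7.4, 102.5]
ee_rot: [-0.0, 1.0, -0.0, -0.0]
force: [0.2, -0.8, -0.9]
grip_width: 0.656
grip_force: 23.9
```

Emit:
arm_command(steps=[[[0.4, 0, 0, 0.06, 0, 0, 0], [0.4, 0, 0, 0.05, 0, 0, 0], [0.4, 0, 0, 0.03, 0, 0, 0], [0.4, 0, 0, 0, 0, 0, 0]]])

```text
time_s: 25.22
eef_pos: [605.7, 7.4, 95.7]
ee_rot: [-0.0, 1.0, -0.0, -0.0]
force: [0.2, 0.9, -1.2]
grip_width: 0.66
grip_force: 23.9
```

Emit:
arm_command(steps=[[[0.4, 0, 0, 0.02, 0, 0, 0], [0.4, 0, 0, 0.01, 0, 0, 0], [0.4, 0, 0, 0, 0, 0, 0]]])

```text
time_s: 25.6
eef_pos: [605.9, 7.4, 94.5]
ee_rot: [0.0, 1.0, -0.0, 0.0]
force: [-0.7, 0.3, 1.3]
grip_width: 0.658
grip_force: 24.0
```

Emit:
arm_command(steps=[[[0.8, 0, 0, 0, 0, 0, 0], [0.9, 0, 0, 0, 0, 0, 0], [1, 0, 0, 0, 0, 0, 0], [1, 0, 0, -0.2, 0, 0, 0], [1, 0, 0, -0.8, 0, 0, 0], [1, 0, 0, -0.8, 0, 0, 0], [1, -0.5, -0.8, 0, 0, 0, 0], [1, -0.55, -0.98, 0, 0, 0, 0]]])

```text
time_s: 26.6
eef_pos: [552.9, 96.9, 185.3]
ee_rot: [-0.0, 1.0, -0.001, 0.001]
force: [0.8, 0.4, -0.5]
grip_width: 1.0
grip_force: 0.0
```

Emit:
arm_command(steps=[[[1, -0.55, -0.98, 0, 0, 0, 0], [1, -0.55, -0.98, 0, 0, 0, 0], [1, -0.55, -0.98, 0.3, 0, 0, 0], [1, 0, -0.2, 0.3, 0, 0, 0], [1, 0, 0, 0, 0, 0, 0], [1, 0, 0, 0, 0, 0, 0]]])

```text
time_s: 27.35
eef_pos: [471.8, 252.5, 154.9]
ee_rot: [-0.0, 1.0, -0.001, 0.0]
force: [0.2, 0.0, 0.9]
grip_width: 0.998
grip_force: 0.0
```

```bash
python3 - <<'E'
from h import *
s=sense(); print(s["eef_pos"],s["force"],s["joints"]);im=capture("wrist")[:,:,::-1]
cv2.imwrite("pics/w10.png",im)
a=capture("side")[100:220,230:330,::-1]; b=capture("scene")[150:250,290:390,::-1]
o=np.zeros((600,800,3),np.uint8);c=im[100:300,180:480];o[:300,:450]=cv2.resize(c,(450,300));o[300:,:250]=cv2.resize(a,(250,300));o[300:,300:600]=cv2.resize(b,(300,300));cv2.imwrite("pics/c10.png",o)
E
```

```text
[471.80001347 252.51370297 154.88563399] [0.16658256 0.02410138 0.90822306] [ 2.72439386e-01  4.21772285e-01  1.59181081e+00 -2.40403895e-04
  1.12712310e+00  1.84517181e+00]
```

View pics/c10.png

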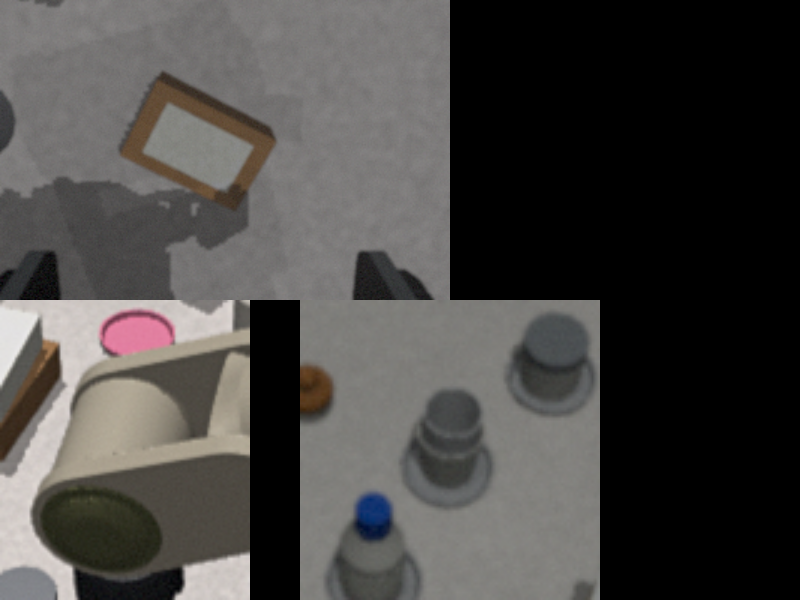

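```bash
python3 - <<'E'
from h import *
s=sense();print(s["eef_pos"])
f=lambda p:wray(((p[0]+.5)/1.5-.5+180,(p[1]+.5)/1.5-.5+100),28,s)
c=np.array([f(p) for p in[(160,84),(273,141),(237,208),(121,152)]]);print(c.round(1),c.mean(0).round(1))
print(cv2.minAreaRect(c.astype(np.float32)),f((199.5,147.5)))
E
```

```text
[471.57593487 252.62230675 154.78408679]
[[502.9 276.1]
 [473.  218.4]
 [434.9 236.4]
 [467.1 297.6]] [469.5 257.1]
((469.5948181152344, 257.1898193359375), (69.08869934082031, 42.07960510253906), 62.2578125) [469.4764898  256.54608948]
```

Emit:
arm_command(steps=[[[1, -0.04, -0.1, 0, 0, 0, -0.91], [1, 0, 0, 0, 0, 0, -0.91], [1, 0, 0, 0, 0, 0, -0.91], [1, 0, 0, 0, 0, 0, -0.91], [1, 0, 0, 0, 0, 0, -0.91], [1, 0, 0, 0, 0, 0, -0.91], [1, 0, 0, 0, 0, 0, -0.91], [1, 0, 0, 0, 0, 0, -0.91]]])

```text
time_s: 28.5
eef_pos: [469.3, 257.9, 154.6]
ee_rot: [0.0, 0.854, 0.521, 0.0]
force: [-0.1, -0.5, 0.1]
grip_width: 1.001
grip_force: 0.0
```

Emit:
arm_command(steps=[[[1, 0, 0, 0.6, 0, 0, 0], [1, 0, 0, 0.8, 0, 0, 0], [1, 0, 0, 0.6, 0, 0, 0], [1, 0, 0, 0.4, 0, 0, 0], [1, 0, 0, 0, 0, 0, 0]]])

```text
time_s: 29.12
eef_pos: [468.6, 257.8, 33.5]
ee_rot: [-0.0, 0.855, 0.519, -0.001]
force: [0.1, 0.8, 0.4]
grip_width: 1.001
grip_force: 0.0
```

Emit:
arm_command(steps=[[[1, 0, 0, 0.25, 0, 0, 0], [1, 0, 0, 0.09, 0, 0, 0], [0.3, 0, 0, 0, 0, 0, 0], [0.3, 0, 0, 0, 0, 0, 0], [0.3, 0, 0, 0, 0, 0, 0], [0.3, 0, 0, 0, 0, 0, 0], [0.3, 0, 0, 0, 0, 0, 0], [0.3, 0, 0, 0, 0, 0, 0]]], squeeze=30)

```text
time_s: 30.12
eef_pos: [469.2, 258.6, 17.8]
ee_rot: [0.0, 0.855, 0.519, 0.0]
force: [-0.2, 0.3, 6.4]
grip_width: 0.53
grip_force: 31.8
```

Emit:
arm_command(steps=[[[0.3, 0, 0, -0.4, 0, 0, 0], [0.3, 0, 0, -0.9, 0, 0, 0], [0.3, 0, 0, -0.9, 0, 0, 0], [0.3, -0.04, 0.7, 0, 0, 0, 0], [0.3, -0.05, 0.9, 0, 0, 0, 0], [0.3, -0.05, 0.9, 0, 0, 0, 0], [0.3, -0.05, 0.9, 0, 0, 0, 0], [0.3, -0.04, 0.57, 0, 0, 0, 0]]])

```text
time_s: 31.12
eef_pos: [640.8, 155.4, 126.6]
ee_rot: [-0.0, 0.855, 0.519, -0.0]
force: [-0.3, 0.2, -0.8]
grip_width: 0.532
grip_force: 31.2
```

Emit:
arm_command(steps=[[[0.3, 0, 0, 0, 0, 0, 0], [0.3, 0, 0, 0, 0, 0, 0]]])

```text
time_s: 31.38
eef_pos: [638.9, 157.2, 126.9]
ee_rot: [-0.0, 0.855, 0.519, -0.001]
force: [-0.4, 0.1, -0.1]
grip_width: 0.531
grip_force: 31.2
```

```bash
python3 - <<'E'
from h import *
s=sense(); print(s["eef_pos"],s["force"]);im=capture("wrist")[:,:,::-1]
a=capture("side")[150:300,190:310,::-1]; b=capture("scene")[120:240,320:440,::-1]
o=np.zeros((600,640,3),np.uint8);o[:300]=im[100:];o[300:,:240]=cv2.resize(a,(240,300));o[300:,300:600]=cv2.resize(b,(300,300));cv2.imwrite("pics/c11.png",o)
E
```

```text
[638.93098257 157.2149221  126.86014496] [-0.35314801  0.11260358 -0.12450334]
```

View pics/c11.png

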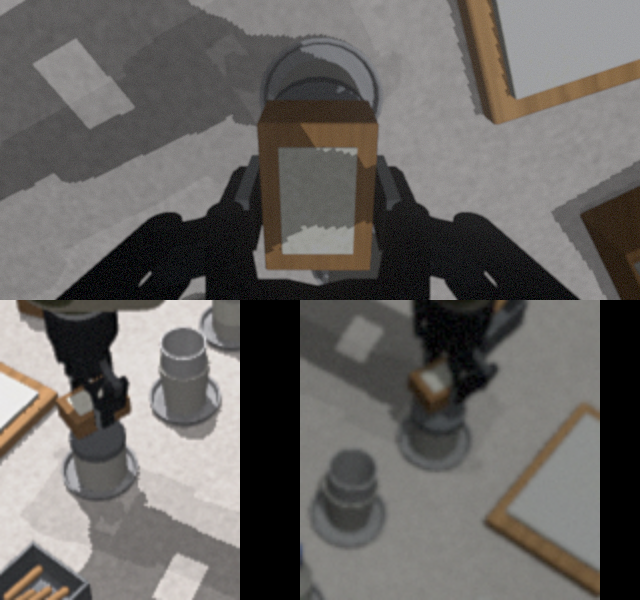

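```bash
python3 - <<'E'
from h import *
s=sense();print(s["eef_pos"])
z=s["eef_pos"][2]-17.8+28
a,b=wray((318,223),z,s),wray((318,370),z,s);m=(a+b)/2;print(a,b,np.linalg.norm(a-b),m)
d=np.array([640.5,156.2])-m
w,x,y,q=s["ee_rot"];psi=2*np.arctan2(y,x);xt=np.array([np.cos(psi),np.sin(psi)]);yt=np.array([np.sin(psi),-np.cos(psi)])
print("move tool",d@xt,d@yt, "tcp-only",(np.array([640.5,156.2])-s["eef_pos"][:2])@xt)
E
```

```text
[639.0478931  157.47486784 127.43182236]
[654.65274792 187.92331167] [623.00072026 126.68759498] 68.93231356060704 [638.82673409 157.30545333]
move tool -0.21137967453206397 1.9942829506437698 tcp-only -0.4635671343538197
```

Emit:
arm_command(steps=[[[0.3, 0, 0.04, 0.3, 0, 0, 0], [0.3, 0, 0, 0.25, 0, 0, 0], [0.3, 0, 0, 0.08, 0, 0, 0], [0.3, 0, 0, 0.03, 0, 0, 0], [0.3, 0, 0, 0, 0, 0, 0]]])

```text
time_s: 32.15
eef_pos: [641.6, 155.8, 94.5]
ee_rot: [0.0, 0.855, 0.519, 0.0]
force: [-0.2, 0.4, -0.5]
grip_width: 0.532
grip_force: 31.2
```

Emit:
arm_command(steps=[[[0.3, 0, -0.02, 0.03, 0, 0, 0], [0.3, 0, 0, 0.02, 0, 0, 0], [0.3, 0, 0, 0.01, 0, 0, 0], [0.3, 0, 0, 0, 0, 0, 0]]])

```text
time_s: 32.65
eef_pos: [640.7, 156.3, 91.8]
ee_rot: [0.0, 0.855, 0.519, 0.0]
force: [-1.2, 0.0, 4.2]
grip_width: 0.536
grip_force: 31.8
```

Contact is at the expected height, so I release, rise and back off, then check.

Emit:
arm_command(steps=[[[0.7, 0, 0, 0, 0, 0, 0], [0.8, 0, 0, 0, 0, 0, 0], [0.9, 0, 0, 0, 0, 0, 0], [0.9, 0, 0, -0.3, 0, 0, 0], [0.9, 0, 0, -0.8, 0, 0, 0], [0.9, 0, 0, -0.9, 0, 0, 0], [0.9, 0, -0.8, 0, 0, 0, 0], [0.9, 0, -0.8, 0, 0, 0, 0]]])

```text
time_s: 33.65
eef_pos: [568.9, 193.4, 192.7]
ee_rot: [0.0, 0.855, 0.519, 0.001]
force: [0.6, 2.2, 0.1]
grip_width: 0.901
grip_force: 0.0
```

Emit:
arm_command(steps=[[[0.9, 0, -0.9, 0, 0, 0, 0], [0.9, 0, -0.9, -0.4, 0, 0, 0], [0.9, 0, -0.5, -0.4, 0, 0, 0], [0.9, 0, 0, 0, 0, 0, 0], [0.9, 0, 0, 0, 0, 0, 0]]])

```text
time_s: 34.28
eef_pos: [468.1, 245.8, 231.2]
ee_rot: [0.0, 0.855, 0.519, 0.0]
force: [0.4, -0.2, -0.7]
grip_width: 0.901
grip_force: 0.0
```

```bash
python3 - <<'E'
from h import *
s=sense(); print(s["eef_pos"],s["force"],s["time_s"])
a=capture("side")[90:360,190:370,::-1]; b=capture("scene")[70:270,260:430,::-1]
o=np.zeros((600,800,3),np.uint8);o[:,:400]=cv2.resize(a,(400,600),interpolation=3);o[:470,400:]=cv2.resize(b,(400,470),interpolation=3);cv2.imwrite("pics/c12.png",o)
E
```

```text
[468.08901412 245.7837484  231.1860501 ] [ 0.37702763 -0.15370407 -0.69822062] 34.275
```

View pics/c12.png

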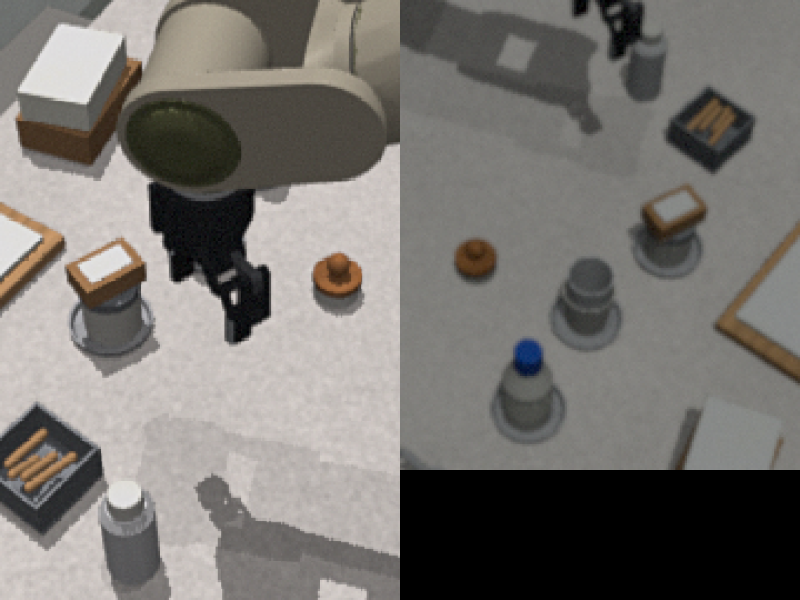

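The picture shows everything in place: the bottle at (527,400), the cup in the beaker at (588,300), and the carton on the tub at (672,215). The can at (645,70) has not moved, and the arm is clear.

```bash
python3 -c "
from rig import *
print(finish_job())"
```

```text
the job is handed in; nothing more can be done
None
```

The job is handed in: the bottle, beaker and tub stand in their dishes, the cup stands in the beaker, the carton is centred on the tub's lid and the can was left untouched, at about 34 s of the 128 s; no verdict came back.

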